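Clamp a tube rack on the shaker

ROBOT

A 6-joint arm with a two-finger parallel gripper is mounted at the origin on a cart in front of the work surface, level with it; the furniture and walls round the work are solid. World frame = base frame: x ahead of the robot, y to its left, z up, the work surface at z = 0. Lengths are in m, angles in rad, forces in N, time in s.
With the tool pointing down it reaches from about 0.225 to 0.875 m from the base axis. Payload 3.4 kg.
Tool frame: the origin (TCP) lies on the centre line of the jaws, within the pads' length; the fingertips stand 17 mm ahead of it and the grasp point (between the pads) lies 2 mm behind it; z points along the fingers, y is the line along which they close (so a half turn about z gives the same grasp; the last joint's range is limited). The gripper opens to 85 mm and grips with 20 to 120 N. Pads are 22 mm wide; open, the fingers measure 114 mm over their backs; the gripper's body (76 mm by 85 mm) begins 54 mm behind the grasp point. The pads swing forward as they close: fully open they stand 13 mm farther back than shut.
Start: joints at [1.003, 0.276, 1.505, -0, 1.361, -0.121], TCP at [0.248, 0.519, 0.248] pointing down, gripper open.
Joint ranges: [-2.89, 2.89], [-0.75, 2.08], [0.22, 2.7], [-1.18, 4.32], [0.11, 2.71], [-2.7, 2.7]. Speed limits (rad/s): [2.57, 2.57, 3.14, 3.14, 3.14, 3.14].

INTERFACE

Orientations are given as a unit quaternion [w, x, y, z].
In Python, from rig import manip gives the robot as it stands.
- The arm moves only by the tool move_arm, never from a script. Its argument "steps" is one flat list of numbers, 7 for each row, row after row: the turn, a rotation vector about the world's x, y, z normalised to -1 to 1, where 1 is 360 degrees, then the shift along the world's x, y, z normalised to -1 to 1, where 1 is 1 m, then the opening, from -1 (shut) to 1 (fully open). A call has exactly 10 rows; each row is the pose to reach, as a shift and turn from the pose commanded when the call began, turning the shorter way round; what a row does not reach only later rows make up. A row lasts 1/10 s, in which the tool goes at most 50 mm and 8.59 degrees, less where a joint would pass 70% of its speed; a pose out of reach is approached as far as the arm can. A call with a number of a shift or a turn outside -1 to 1 is refused whole. A call with a gripper value outside its range is refused whole. The fingers move at their own pace and stop on an object; "squeeze" is the grip in N (left out, the last holds). Time passes only in rows, so rows that repeat a pose let the fingers close, or fill a call up. It gives the time, the measured TCP pose, the force, the opening and the grip force at its end, in the units of the state.
- manip.get_state(): the state, without advancing time (a new reading comes with each control period).
- manip.get_image(name): name is "side" or "top"; returns a dict with "pixels" (384x512x3 uint8, blue, green, red), "fx", "fy", "cx", "cy" (pixels), "D" ([k1, k2, p1, p2, k3] as OpenCV has them; the pictures are not rectified), "R" (3x3) and "t" (3): a world point X has camera coordinates R X + t. Camera axes: x right, y down, z forward; pixel columns grow to the right and rows downward; lengths in m; the calibration is good to about 2 mm. A picture is of the moment at which its call begins. There is no depth.
- manip.sign_off(): hands the job in; it is judged then, once.
The state is a dict: "clock": time; "qpos": joint angles; "qd": joint speeds; "effort": joint torques, N m; "position": TCP position; "ee_rot": TCP orientation; "contact_force": force on the tool from outside, world axes, zero at the start; "moment": the same for the moment, N m; "width": finger opening in m; "gripper_force": force on a finger pad.
Only numpy, scipy, OpenCV 4.12 (cv2) and the standard library are available. Lean on these libraries where they do the work, as an engineer would, in place of code of your own. Each camera call takes 0.05 s, during which the arm holds its last target. There are 200 camera calls.

TASK

Get the tube shaker ready to run: push the tube rack along the platform until it is fully home against the end stop, then turn the thumbscrew above it clockwise with strokes of the fingertips on its wings until it is tight and turns no further, so that the hold-down plate presses on all four tube caps. Only push: do not lift the rack or the tubes, and leave the things around the shaker where they are.

Things in the scene. Friction and masses are not known exactly. Their poses are not given: they have to be found in the camera images.
- shaker: small white tube shaker fixed to the bench, housing 156 (x) x 216 (y) x 50 mm; origin at the centre of its underside, x axis pointing away from the robot, y to the left. On it lies an aluminium platform, 70 x 216 mm, its top 64 mm above the bench, with two guide rails along y (54 mm apart, 13 mm high)
- end_stop (a point): centre of the face of the upright end stop at the left (+y) end of the platform, at x = -22, y = +100, z = 91 mm of the shaker; the stop is 54 mm high, 60 mm wide, and the rack's left end plate rests on it when home
- rack_home (a point): point on the platform top straight below the thumbscrew, at x = -22, y = +34, z = 64 mm of the shaker; the rack's origin is here when the rack is fully home
- clamp_arm (a point): top of the grey clamp arm where the thumbscrew passes through its brass bush, 200 mm above the bench, above rack_home; the arm is 34 mm wide (y), its top is 196 mm above the bench; it comes from a column behind the rails (+x, no higher than the arm) and ends 37 mm in front of the screw's axis
- rack: blue plastic test-tube rack, 50 (x) x 132 (y) x 66 mm, loose, about 0.17 kg with its tubes; origin at the centre of its underside, y along its length. It stands on the platform between the rails (2 mm play each side), 50 to 70 mm short of the end stop. Both ends are flat closed plates 50 mm wide, 66 mm high; pushed on its right (-y) end plate it slides along
- tube_0: loose capped blood tube standing in the rack, first from the rack's -y end, in the -x row; 80 mm long, body 12 mm, cap 15 mm; origin at the centre of its bottom, 8 mm above the rack's underside; its cap top is 88 mm above the rack's underside, 22 mm above the rack
- tube_2: loose capped blood tube standing in the rack, second, in the +x row; 80 mm long, body 12 mm, cap 15 mm; origin at the centre of its bottom, 8 mm above the rack's underside; its cap top is 88 mm above the rack's underside, 22 mm above the rack
- tube_3: loose capped blood tube standing in the rack, third, in the -x row; 80 mm long, body 12 mm, cap 15 mm; origin at the centre of its bottom, 8 mm above the rack's underside; its cap top is 88 mm above the rack's underside, 22 mm above the rack
- tube_4: loose capped blood tube standing in the rack, fourth, in the +x row; 80 mm long, body 12 mm, cap 15 mm; origin at the centre of its bottom, 8 mm above the rack's underside; its cap top is 88 mm above the rack's underside, 22 mm above the rack
- thumbscrew (a joint): angle of the steel thumbscrew about its upright axis, rad; grows as it turns clockwise seen from above, driving the hold-down plate down 8 mm a turn. 0 is fully raised; starts at 0 to 3; the plate meets the caps at about 9.4; at 12.57 its shoulder bottoms and it turns no further. Turns easily (0.03, at the end 0.05 N m), stays where left. At 0 the wing with wing_tip points along the shaker's +y
- screw_centre (a point): on the thumbscrew's axis at mid-height of its two wings (one each side), 233 mm above the bench when fully raised, 217 mm when fully down. The wings are flat round lobes in one upright plane, 6 mm thick, 22 mm high (11 mm above and below this point), reaching 32 mm from the axis; the hub between them is 19 mm in diameter
- wing_tip (a point): outer end of one wing, 32 mm from the axis, at the height of screw_centre
- hold_plate: hold-down plate under the arm, aluminium with black rubber face, 46 (x) x 84 (y) x 10 mm; origin at the centre of its underside, on the screw's axis, 164 mm above the bench when the screw is at 0. It is sprung: pressed on the caps it gives up to 4 mm, about 12 N with the screw fully down
- guide_pin (a point): top of the plate's upright steel guide pin, 8 mm thick, which passes through the arm 42 mm behind the screw's axis (+x of the shaker) and stands higher than the wings (245 mm above the bench with the screw at 0), so a finger cannot be led all the way round the screw; it moves up and down with the plate
- bottle_left: small white reagent bottle with screw cap, 32 mm wide, 59 mm tall, on the bench to the left of the shaker; loose bystander; origin at the centre of its underside
- petri_dish: covered petri dish, 64 mm across, 16 mm tall, on the bench to the left of the shaker; loose bystander; origin at the centre of its underside
- bottle_right: small white reagent bottle with screw cap, 32 mm wide, 59 mm tall, on the bench to the right of the shaker; loose bystander; origin at the centre of its underside
- timer: white digital timer lying flat, 62x62x16 mm, right of the shaker; loose bystander; origin at the centre of its underside
- cup_red: clear specimen cup standing on its screw lid, 54 mm wide, 78 mm tall, on a thin card right of the shaker; loose bystander; origin at the centre of its underside
- pipette: pipette lying flat, 52x232x30 mm, well to the right of the shaker; loose bystander; origin at the centre of its underside

How it is judged:
By the outcome, as a careful person would: the job done as asked, in the order asked, and still so for the second after the job is handed in, with the robot touching nothing.
It also fails if it takes over 72 s, if anything falls off the work surface, if the arm or the gripper's body presses on something with over 40 N, if the wrist force passes 120 N, or if a joint passes its speed limit or range.

## Working session

There is one attempt and no reset: what is moved stays moved. The work goes in short steps, Python scripts to look and compute and a tool call to move; the robot and the scene stay as the last step left them, time stands still between calls to the robot, and variables do not carry over. Pictures are saved under pics/ and viewed, at most 10 in all, crops included, and the job is handed in when it is done.

Besides the shell and the picture viewer there is one more tool, called after ">>>" as name(argument=value, ...) on one line, values as JSON. move_arm: Moves the arm, as the interface text tells. Scaled input: -1 to 1 covers 1 m each way for a shift and 360 degrees each way for a turn. Its arguments: {"type":"object","properties":{"steps":{"type":"array"},"squeeze":{"type":"number"}},"required":["steps"]}

```bash
mkdir -p pics; ls; cat > h.py <<'E'
import sys; sys.path.insert(0,'.')
from rig import manip
import numpy as np, cv2
def grab(n,f=None):
    im=manip.get_image(n)
    if f: cv2.imwrite('pics/'+f,im['pixels'])
    return im
def K(im): return np.array([[im['fx'],0,im['cx']],[0,im['fy'],im['cy']],[0,0,1.]])
def ray(im,uv):
    p=cv2.undistortPoints(np.array([[uv]],float),K(im),np.array(im['D'],float))[0,0]
    R=np.array(im['R']);t=np.array(im['t'])
    return -R.T@t, R.T@np.array([p[0],p[1],1])
def at_z(im,uv,z):
    c,d=ray(im,uv); return c+d*(z-c[2])/d[2]
def proj(im,X):
    r,_=cv2.Rodrigues(np.array(im['R'],float))
    return cv2.projectPoints(np.array(X,float).reshape(-1,3),r,np.array(im['t'],float),K(im),np.array(im['D'],float))[0][:,0]
E
python3 - <<'E'
from h import *
for n in('top','side'):
    im=grab(n,n+'0.png'); print(n,-np.array(im['R']).T@im['t'],np.array(im['R'])[2],im['fx'])
print(manip.get_state())
E
```

```text
pics
top [0.40354407 0.08614512 1.26174736] [ 0.07028659  0.0155084  -0.99740628] 362.0645429047437
side [-0.53626187  0.69329732  1.10072585] [ 0.68173314 -0.39537904 -0.615561  ] 405.11865604397036
{'clock': 0.1, 'qpos': array([ 1.00299232e+00,  2.76515856e-01,  1.50600630e+00,  3.21885844e-05,
        1.36068511e+00, -1.21051790e-01]), 'qd': array([-0.00094215, -0.00156609, -0.00226648, -0.00116407,  0.00084341,
        0.00011738]), 'effort': array([ 2.46463729e-03, -4.17697370e+01, -2.46407425e+01, -2.06524514e-04,
        5.76127495e-03,  8.38425564e-06]), 'position': array([0.24820699, 0.51818452, 0.24753534]), 'ee_rot': array([-2.87407783e-04,  2.21526322e-01,  9.75154058e-01, -7.54580590e-04]), 'contact_force': array([-0.48583037, -0.53966259,  0.03593384]), 'moment': array([-0.00278504,  0.03505882, -0.03199493]), 'gripper_force': 0.0, 'width': 0.08544112773481621}
```

View pics/top0.png

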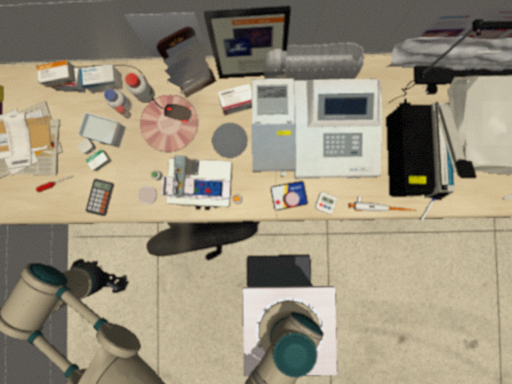

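View pics/side0.png

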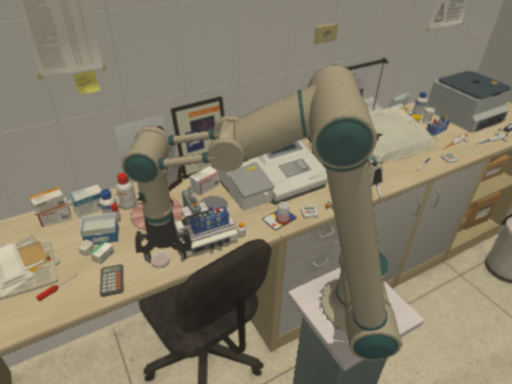

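The top view shows the shaker around (198,185), with the rack's blue parts near (210,187). In the side view the shaker is near (210,222), partly hidden by the arm. I'll crop both for a closer look.

```bash
python3 - <<'E'
from h import *
a=cv2.imread('pics/top0.png')[145:220,135:255]; b=cv2.imread('pics/side0.png')[165:270,150:260]
a=cv2.resize(a,None,fx=6,fy=6,interpolation=cv2.INTER_CUBIC)
cv2.imwrite('pics/topc.png',a); 
im=grab('top')
for uv in [(163,205),(163,160),(232,162),(231,207)]: print(uv,at_z(im,uv,0.05))
E
```

```text
(163, 205) [0.43631319 0.41894651 0.05      ]
(163, 160) [0.5891554  0.41955201 0.05      ]
(232, 162) [0.57810279 0.18461009 0.05      ]
(231, 207) [0.42635844 0.18945067 0.05      ]
```

View pics/topc.png

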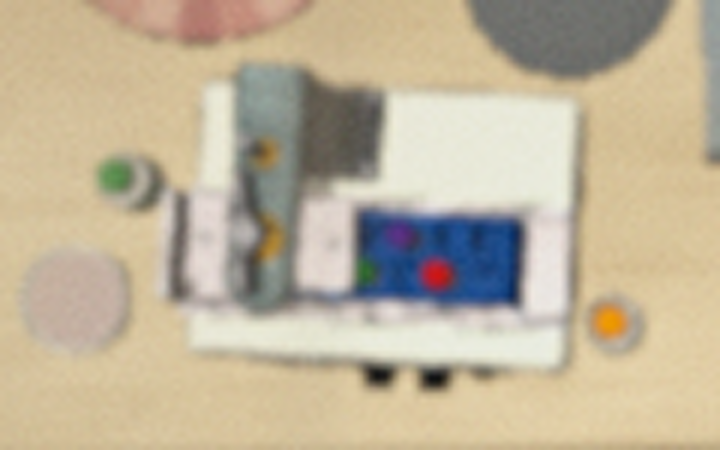

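The crop shows the housing corners at about (202,85), (577,97), (568,370) and (190,350), the screw near (245,233) with its wings roughly along x, and the pin near (258,150). The rack's right end is at x≈520. Next I'll fit the poses.

```bash
cat >> h.py <<'E'
def fit(obs):  # obs: list of (im, uv, local xyz mm)
    from scipy.optimize import least_squares
    def T(p,L):
        c,s=np.cos(p[2]),np.sin(p[2]); L=np.array(L)/1000
        return np.array([p[0]+c*L[0]-s*L[1],p[1]+s*L[0]+c*L[1],L[2]])
    f=lambda p: np.concatenate([proj(i,T(p,L))[0]-uv for i,uv,L in obs])
    r=least_squares(f,[.5,.3,0],loss='soft_l1'); return r.x,r.fun.reshape(-1,2),T
E
python3 - <<'E'
from h import *
im=grab('top')
u=lambda x,y:(135+(x-2.5)/6,145+(y-2.5)/6)
obs=[(im,u(202,82),(78,108,50)),(im,u(579,97),(78,-108,50)),(im,u(568,370),(-78,-108,50)),(im,u(190,350),(-78,108,50)),
 (im,u(275,310),(-59,17,196)) ,(im,u(235,305),(-59,51,196)),(im,u(187,190),(8,100,118)),(im,u(170,298),(-52,106,118)),(im,u(255,150),(20,34,240))]
p,r,T=fit(obs); print(p,np.degrees(p[2])); print(r.round(1))
for n,L in dict(screw=(-22,34,225),endstop=(-22,100,91),rackend50=(-22,34-66-50,130)).items(): print(n,T(p,L))
R=[at_z(im,u(x,y),.064+.066) for x,y in((520,218),(515,305))]; print(R)
c,s=np.cos(p[2]),np.sin(p[2])
for q in R: d=q[:2]-p[:2]; print('rack end local',(c*d[0]+s*d[1])*1e3,(-s*d[0]+c*d[1])*1e3)
pi=proj(im,T(p,(-22,34,225)))[0]; print('screw crop', (pi-[135,145])*6+2.5)
for a in range(0,180,20):
  t=np.radians(a); print(a,[((proj(im,T(p,(-22+k*32*np.sin(t),34+k*32*np.cos(t),228)))[0]-[135,145])*6+2.5).round() for k in(1,-1)])
# markers: end of arm, gripper
E
```

```text
[ 0.51309047  0.29568051 -0.06097165] -3.493417928645989
[[ 0.8 -0.8]
 [ 1.3 -0.6]
 [ 0.8  0.1]
 [-0.1  0.4]
 [ 3.6  0.7]
 [-1.1  1. ]
 [-1.  -0.3]
 [-1.2  0.4]
 [-0.6 -1.2]]
screw [0.4932031  0.33095788 0.225     ]
endstop [0.49722474 0.39683524 0.091     ]
rackend50 [0.48613477 0.21517343 0.13      ]
[array([0.50721791, 0.2125413 , 0.13      ]), array([0.46161539, 0.21551558, 0.13      ])]
rack end local -0.7956578291639171 -83.34256064004293
rack end local -46.49466594683492 -83.15254854864463
screw crop [253.01266302 233.32148739]
0 [array([186., 230.]), array([318., 236.])]
20 [array([191., 207.]), array([312., 258.])]
40 [array([204., 188.]), array([300., 278.])]
60 [array([222., 174.]), array([281., 292.])]
80 [array([244., 167.]), array([259., 299.])]
100 [array([267., 168.]), array([236., 298.])]
120 [array([288., 177.]), array([215., 289.])]
140 [array([305., 192.]), array([198., 273.])]
160 [array([315., 213.]), array([188., 253.])]
```

```bash
cat >> h.py <<'E'
from scipy.spatial.transform import Rotation as Ro
P=np.array([0.51309,0.29568,-0.06097])
def W(x,y,z): # local mm -> world m
    c,s=np.cos(P[2]),np.sin(P[2]); return np.array([P[0]+(c*x-s*y)/1e3,P[1]+(s*x+c*y)/1e3,z/1e3])
def cur():
    s=manip.get_state(); q=s['ee_rot']; return s,Ro.from_quat([q[1],q[2],q[3],q[0]])
def tool(theta,tilt=0): # closing line heading theta (rad), tilt deg about shaker x
    y=np.array([np.cos(theta),np.sin(theta),0]); z=np.array([0,0,-1.]); x=np.cross(y,z)
    R=Ro.from_matrix(np.array([x,y,z]).T)
    return Ro.from_rotvec(np.radians(tilt)*np.array([np.cos(P[2]),np.sin(P[2]),0]))*R
def delta(pos,R):
    s,Rc=cur(); print('turn',((R*Rc.inv()).as_rotvec()/(2*np.pi)).round(4),'shift',(pos-s['position']).round(4))
E
python3 - <<'E'
from h import *
R=tool(P[2],30)
delta(W(-23,-125,140),R); delta(W(-23,-125,100),R); delta(W(-23,-45,100),R)
E
```

```text
turn [ 0.0762  0.0446 -0.1841] shift [ 0.2342 -0.346  -0.1077]
turn [ 0.0762  0.0446 -0.1841] shift [ 0.2342 -0.346  -0.1477]
turn [ 0.0762  0.0446 -0.1841] shift [ 0.2391 -0.2661 -0.1477]
```

>>> move_arm(steps=[0, 0, 0, 0, 0, 0.05, -1, 0, 0, -0.02, 0.02, -0.05, 0.07, -1, 0.01, 0.005, -0.04, 0.04, -0.1, 0.07, -1, 0.02, 0.01, -0.06, 0.07, -0.15, 0.07, -1, 0.03, 0.015, -0.08, 0.1, -0.2, 0.07, -1, 0.04, 0.02, -0.1, 0.13, -0.25, 0.07, -1, 0.05, 0.027, -0.12, 0.16, -0.3, 0.07, -1, 0.06, 0.033, -0.14, 0.2, -0.346, 0.07, -1, 0.07, 0.04, -0.165, 0.234, -0.346, 0.07, -1, 0.0762, 0.0446, -0.1841, 0.234, -0.346, 0.04, -1], squeeze=40)

```text
clock: 1.2
position: [0.4882, 0.1692, 0.2912]
ee_rot: [-0.173, 0.705, 0.66, 0.193]
contact_force: [0.0, 0.1, -0.2]
width: -0.0001
gripper_force: 0.0
```

```bash
python3 - <<'E'
from h import *
R=tool(P[2],30)
delta(W(-23,-125,100),R); delta(W(-23,-105,100),R)
s,_=cur(); print(s['qpos'],s['clock'])
E
```

```text
turn [0.0001 0.0018 0.0012] shift [-0.0057  0.0032 -0.1912]
turn [0.0001 0.0018 0.0012] shift [-0.0045  0.0231 -0.1912]
[-0.15572378  0.12368969  1.71460477  0.53396826  1.37331098 -0.21611949] 1.2
```

>>> move_arm(steps=[0, 0, 0, 0, 0, -0.04, -1, 0, 0, 0, 0, 0, -0.08, -1, 0, 0, 0, 0, 0, -0.12, -1, 0, 0, 0, 0, 0, -0.15, -1, 0, 0, 0, 0, 0, -0.17, -1, 0, 0, 0, 0, 0, -0.188, -1, 0, 0, 0, 0, 0.002, -0.188, -1, 0, 0, 0, 0, 0.005, -0.188, -1, 0, 0, 0, 0, 0.01, -0.188, -1, 0, 0, 0, 0, 0.01, -0.188, -1])

```text
clock: 2.2
position: [0.4829, 0.1832, 0.1014]
ee_rot: [-0.176, 0.702, 0.664, 0.189]
contact_force: [-1.0, -0.2, 0.3]
width: -0.0
gripper_force: 0.0
```

```bash
python3 - <<'E'
from h import *
a=grab('top','t1.png')['pixels'][145:220,135:255];b=grab('side','s1.png')['pixels'][165:265,150:270]
f=lambda a:cv2.resize(a,(480,400),interpolation=cv2.INTER_CUBIC)
cv2.imwrite('pics/c1.png',np.vstack([cv2.resize(a,(480,300),interpolation=cv2.INTER_CUBIC),cv2.resize(b[:75],(480,300),interpolation=cv2.INTER_CUBIC)]))
delta(W(-23,-100,100),tool(P[2],30))
E
```

```text
turn [ 0.0003  0.0006 -0.0006] shift [ 0.0012  0.0144 -0.0012]
```

View pics/c1.png

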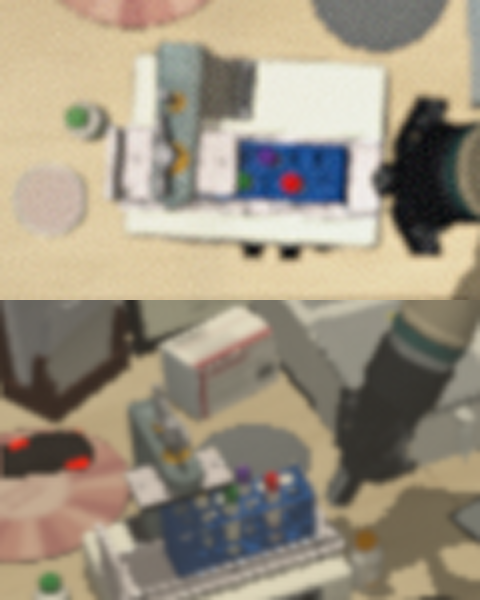

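The fingertip at (380,180) is in line with the rack's right end at (347,173), and the wings lie roughly along x. Now I'll push.

>>> move_arm(steps=[0, 0, 0, 0, 0.008, 0, -1, 0, 0, 0, 0.001, 0.014, 0, -1, 0, 0, 0, 0.0015, 0.02, 0, -1, 0, 0, 0, 0.002, 0.026, 0, -1, 0, 0, 0, 0.002, 0.032, 0, -1, 0, 0, 0, 0.0025, 0.038, 0, -1, 0, 0, 0, 0.003, 0.044, 0, -1, 0, 0, 0, 0.003, 0.049, 0, -1, 0, 0, 0, 0.0035, 0.053, 0, -1, 0, 0, 0, 0.0035, 0.056, 0, -1])

```text
clock: 3.3
position: [0.486, 0.2389, 0.1003]
ee_rot: [-0.176, 0.702, 0.663, 0.188]
contact_force: [-0.7, -2.2, 1.4]
width: -0.0001
gripper_force: 0.6
```

>>> move_arm(steps=[0, 0, 0, 0, 0.002, 0, -1, 0, 0, 0, 0, 0.004, 0, -1, 0, 0, 0, 0, 0.006, 0, -1, 0, 0, 0, 0, 0.007, 0, -1, 0, 0, 0, 0, 0.008, 0, -1, 0, 0, 0, 0, 0.009, 0, -1, 0, 0, 0, 0, 0.009, 0, -1, 0, 0, 0, 0, 0.009, 0, -1, 0, 0, 0, 0, 0.009, 0, -1, 0, 0, 0, 0, 0.009, 0, -1])

```text
clock: 4.3
position: [0.4859, 0.2476, 0.1003]
ee_rot: [-0.177, 0.702, 0.663, 0.188]
contact_force: [0.1, -0.5, -0.1]
width: -0.0001
gripper_force: 0.0
```

```bash
python3 - <<'E'
from h import *
s,_=cur(); d=s['position'][:2]-P[:2]; c,n=np.cos(P[2]),np.sin(P[2]); print('local',c*d[0]+n*d[1],-n*d[0]+c*d[1],s['contact_force'])
a=grab('top','t2.png')['pixels'][145:220,135:255]
cv2.imwrite('pics/c2.png',cv2.resize(a,(720,450),interpolation=cv2.INTER_CUBIC))
E
```

```text
local -0.024221976989679032 -0.04961702556703487 [ 0.12630983 -0.46757147 -0.1171954 ]
```

View pics/c2.png

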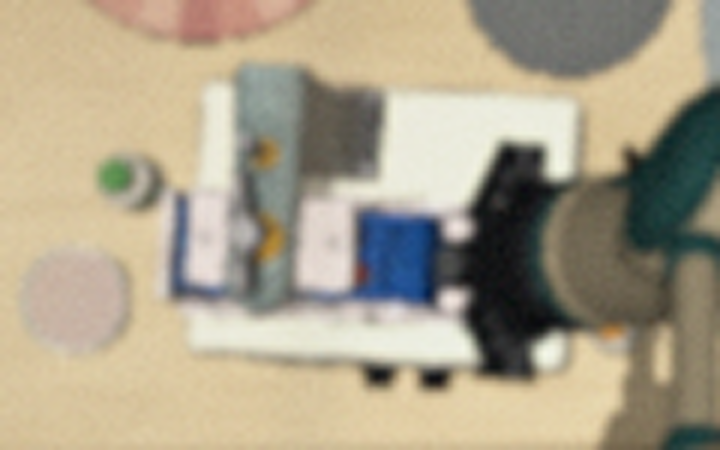

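The rack's right end is now at crop x≈437 and its left end is near the stop at x≈175. I'll keep going gently until the force rises.

>>> move_arm(steps=[0, 0, 0, 0, 0.001, 0, -1, 0, 0, 0, 0, 0.002, 0, -1, 0, 0, 0, 0, 0.003, 0, -1, 0, 0, 0, 0, 0.004, 0, -1, 0, 0, 0, 0, 0.005, 0, -1, 0, 0, 0, 0, 0.006, 0, -1, 0, 0, 0, 0, 0.007, 0, -1, 0, 0, 0, 0, 0.007, 0, -1, 0, 0, 0, 0, 0.007, 0, -1, 0, 0, 0, 0, 0.007, 0, -1])

```text
clock: 5.35
position: [0.486, 0.2542, 0.1003]
ee_rot: [-0.176, 0.702, 0.663, 0.188]
contact_force: [-1.1, -5.8, 1.4]
width: -0.0001
gripper_force: 2.3
```

>>> move_arm(steps=[0, 0, 0, 0, 0.001, 0, -1, 0, 0, 0, 0, 0.001, 0, -1, 0, 0, 0, 0, 0.002, 0, -1, 0, 0, 0, 0, 0.002, 0, -1, 0, 0, 0, 0, 0.003, 0, -1, 0, 0, 0, 0, 0.003, 0, -1, 0, 0, 0, 0, 0.003, 0, -1, 0, 0, 0, 0, 0.003, 0, -1, 0, 0, 0, 0, 0.003, 0, -1, 0, 0, 0, 0, 0.003, 0, -1])

```text
clock: 6.35
position: [0.4863, 0.2547, 0.1002]
ee_rot: [-0.174, 0.702, 0.665, 0.187]
contact_force: [-3.1, -17.8, 9.2]
width: 0.0001
gripper_force: 9.2
```

>>> move_arm(steps=[0, 0, 0, 0, -0.02, 0, -1, 0, 0, 0, 0, -0.05, 0.01, -1, 0, 0, 0, 0, -0.08, 0.04, -1, 0, 0, 0, 0, -0.08, 0.09, -1, 0, 0, 0, 0, -0.08, 0.14, -1, -0.02, 0.001, 0, 0, -0.08, 0.18, -1, -0.04, 0.002, 0, 0, -0.08, 0.21, -1, -0.06, 0.0035, 0, 0, -0.08, 0.22, -1, -0.0832, 0.0051, 0, 0, -0.08, 0.22, -1, -0.0832, 0.0051, 0, 0, -0.08, 0.22, -1])

```text
clock: 7.35
position: [0.4857, 0.1819, 0.3211]
ee_rot: [0.0, 0.725, 0.689, 0.0]
contact_force: [-0.4, 0.2, -0.4]
width: 0.0004
gripper_force: 0.0
```

```bash
python3 - <<'E'
from h import *
s,R=cur(); print(s['position'],R.as_matrix()[:,1],s['qpos'])
A=grab('top','t3.png');B=grab('side','s3.png')
a=A['pixels'];b=B['pixels']
c=W(-22,34,228); pa=proj(A,c)[0]; pb=proj(B,c)[0]; print(pa,pb)
def crop(i,p,w=25,h=18):
    M=np.array([[12,0,-12*(p[0]-w)],[0,12,-12*(p[1]-h)]]); return cv2.warpAffine(i,M,(2*w*12,2*h*12),flags=cv2.INTER_CUBIC)
cv2.imwrite('pics/c3.png',np.vstack([crop(a,pa,25,12),crop(b,pb,25,13)]))
for n,I,p,h in(('top',A,pa,12),('side',B,pb,13)):
  for t in range(0,180,30):
    r=np.radians(t); q=[proj(I,W(-22+k*32*np.sin(r),34+k*32*np.cos(r),228))[0] for k in(1,-1)]
    print(n,t,[((x-p+[25,h])*12).round().tolist() for x in q])
E
```

```text
[0.48565056 0.18194735 0.32105377] [ 9.98744370e-01 -5.00879224e-02  9.40336721e-04] [2.24174860e-01 1.56071828e-01 1.48613799e+00 9.68758783e-05
 1.49837880e+00 2.74276639e-01]
[176.50848365 183.3846521 ] [194.60097871 196.25738316]
top 0 [[168.0, 138.0], [432.0, 150.0]]
top 30 [[190.0, 73.0], [410.0, 216.0]]
top 60 [[241.0, 26.0], [359.0, 262.0]]
top 90 [[308.0, 12.0], [292.0, 277.0]]
top 120 [[373.0, 32.0], [227.0, 256.0]]
top 150 [[418.0, 83.0], [182.0, 205.0]]
side 0 [[192.0, 186.0], [406.0, 127.0]]
side 30 [[189.0, 150.0], [412.0, 162.0]]
side 60 [[215.0, 116.0], [387.0, 197.0]]
side 90 [[263.0, 93.0], [338.0, 221.0]]
side 120 [[321.0, 87.0], [278.0, 228.0]]
side 150 [[373.0, 99.0], [225.0, 215.0]]
```

View pics/c3.png

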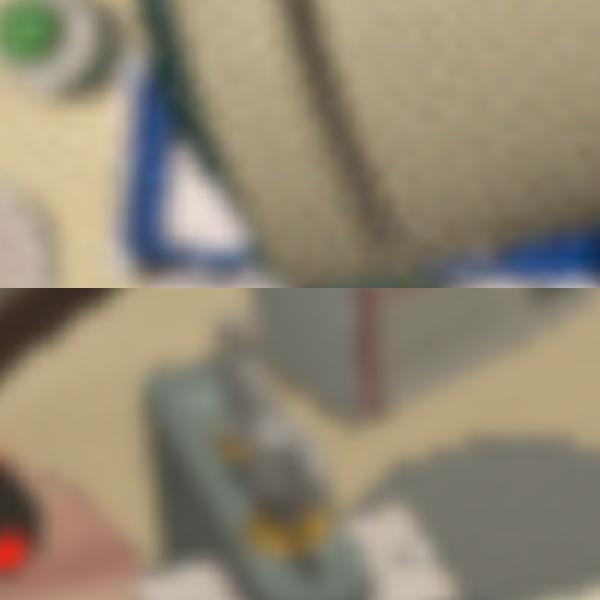

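>>> move_arm(steps=[0, 0, 0.023, 0, 0, 0, -0.3, 0, 0, 0.046, 0, 0.02, 0, -0.3, 0, 0, 0.07, 0, 0.05, 0, -0.3, 0, 0, 0.093, 0.003, 0.08, 0, -0.3, 0, 0, 0.116, 0.005, 0.11, 0, -0.3, 0, 0, 0.14, 0.007, 0.14, 0, -0.3, 0, 0, 0.163, 0.007, 0.153, 0, -0.3, 0, 0, 0.186, 0.007, 0.153, -0.01, -0.3, 0, 0, 0.21, 0.007, 0.153, -0.02, -0.3, 0, 0, 0.232, 0.007, 0.153, -0.03, -0.3])

```text
clock: 8.45
position: [0.4929, 0.3288, 0.2888]
ee_rot: [-0.001, 0.083, 0.997, 0.0]
contact_force: [0.2, -0.3, -0.1]
width: 0.03
gripper_force: 0.0
```

```bash
python3 - <<'E'
from h import *
s,R=cur(); m=R.as_matrix(); print(s['position'],np.degrees(np.arctan2(m[1,1],m[0,1])),m[:,2],s['qpos'],s['width'])
B=grab('side','s4.png'); A=grab('top','t4.png')
c=W(-22,34,231);p=proj(B,c)[0]
M=np.array([[7,0,-7*(p[0]-35)],[0,7,-7*(p[1]-45)]])
cv2.imwrite('pics/c4.png',cv2.warpAffine(B['pixels'],M,(490,490),flags=cv2.INTER_CUBIC))
tip=s['position']+m[:,2]*.017
for n,x in dict(tip=tip,screw=c,tip1=tip+m[:,1]*.015,tip2=tip-m[:,1]*.015).items(): print(n,(M[:,:2]@proj(B,x)[0]+M[:,2]).round())
E
```

```text
[0.49293006 0.32880529 0.28881286] 80.43488175053338 [-1.80253068e-03  9.95876266e-04 -9.99997880e-01] [ 0.46986223  0.28413352  1.39345336  0.00171363  1.46516222 -0.93417362] 0.030001586213817554
tip [243. 248.]
screw [245. 315.]
tip1 [212. 254.]
tip2 [274. 241.]
```

View pics/c4.png

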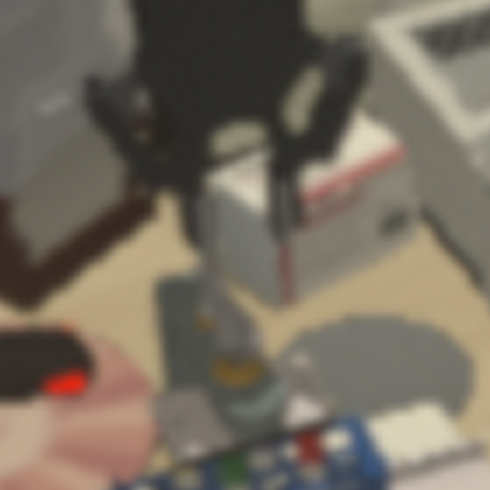

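The tips are at about (195,245) and (290,235), and the screw is at about (230,325), against a prediction of (245,315). That puts the real screw about 4 mm further toward +y, which agrees with the top view. I'll descend with the corrected y and close lightly on the hub to centre.

>>> move_arm(steps=[0, 0, 0.015, 0, 0.005, 0, -0.15, 0, 0, 0.028, 0, 0.005, 0, -0.15, 0, 0, 0.028, 0, 0.005, -0.01, -0.15, 0, 0, 0.028, 0, 0.005, -0.025, -0.15, 0, 0, 0.028, 0, 0.005, -0.04, -0.15, 0, 0, 0.028, 0, 0.005, -0.052, -0.15, 0, 0, 0.028, 0, 0.005, -0.052, -0.4, 0, 0, 0.028, 0, 0.005, -0.052, -0.6, 0, 0, 0.028, 0, 0.005, -0.052, -0.6, 0, 0, 0.028, 0, 0.005, -0.052, -0.6], squeeze=20)

```text
clock: 9.55
position: [0.4924, 0.3364, 0.2376]
ee_rot: [-0.0, -0.003, 1.0, 0.001]
contact_force: [-0.6, 4.8, -9.4]
width: 0.0173
gripper_force: 12.3
```

>>> move_arm(steps=[0, 0, 0, 0, 0.001, 0, -0.44, 0, 0, -0.023, 0, 0.001, 0, -0.44, 0, 0, -0.046, 0, 0.001, 0, -0.44, 0, 0, -0.07, 0, 0.001, 0, -0.44, 0, 0, -0.093, 0, 0.001, 0, -0.44, 0, 0, -0.116, 0, 0.001, 0, -0.44, 0, 0, -0.14, 0, 0.001, -0.001, -0.44, 0, 0, -0.163, 0, 0.001, -0.001, -0.44, 0, 0, -0.186, 0, 0.001, -0.001, -0.44, 0, 0, -0.21, 0, 0.001, -0.001, -0.44])

```text
clock: 10.55
position: [0.4942, 0.3368, 0.2391]
ee_rot: [0.002, 0.613, 0.79, 0.001]
contact_force: [0.1, 1.7, -1.3]
width: 0.0241
gripper_force: 0.9
```

```bash
python3 - <<'E'
from h import *
s,R=cur(); m=R.as_matrix(); print(s['position'],np.degrees(np.arctan2(m[1,1],m[0,1])),s['contact_force'],s['moment'],s['width'],s['gripper_force'],s['qpos'])
E
```

```text
[0.49419401 0.33676872 0.23912495] 14.421855598939402 [ 0.11858769  1.72451488 -1.30097799] [ 0.32385085 -0.06306071  0.03698612] 0.024130730464266455 0.8968989184359089 [ 0.48338863  0.31376508  1.47274841 -0.00268055  1.35124617  0.23226216]
```

Moment z is +0.037, so the screw is turning. I'll continue the stroke.

>>> move_arm(steps=[0, 0, -0.023, 0, 0, 0, -0.44, 0, 0, -0.046, 0, 0, 0, -0.44, 0, 0, -0.07, 0, 0, 0, -0.44, 0, 0, -0.093, 0, 0, -0.001, -0.44, 0, 0, -0.116, 0, 0, -0.001, -0.44, 0, 0, -0.14, 0, 0, -0.001, -0.44, 0, 0, -0.163, 0, 0, -0.001, -0.44, 0, 0, -0.186, 0, 0, -0.002, -0.44, 0, 0, -0.21, 0, 0, -0.002, -0.44, 0, 0, -0.23, 0, 0, -0.002, -0.44])

```text
clock: 11.55
position: [0.4945, 0.3362, 0.2372]
ee_rot: [0.001, 0.982, 0.188, 0.001]
contact_force: [0.4, 0.7, -0.8]
width: 0.0238
gripper_force: 0.9
```

>>> move_arm(steps=[0, 0, -0.023, 0, 0, 0, -0.44, 0, 0, -0.046, 0, 0, 0, -0.44, 0, 0, -0.07, 0, 0, 0, -0.44, 0, 0, -0.093, 0, 0, -0.001, -0.44, 0, 0, -0.116, 0, 0, -0.001, -0.44, 0, 0, -0.13, 0, 0, -0.001, -0.44, 0, 0, -0.13, 0, 0, -0.001, -0.44, 0, 0, -0.13, 0, 0, -0.001, -0.44, 0, 0, -0.125, 0, 0, -0.001, -0.4, 0, 0, -0.12, 0, 0, -0.001, -0.3])

```text
clock: 12.55
position: [0.4933, 0.3361, 0.235]
ee_rot: [0.0, 0.983, -0.183, -0.0]
contact_force: [-0.4, 0.1, -0.2]
width: 0.0297
gripper_force: 0.0
```

```bash
cat > st.py <<'E'
from h import *
s,R=cur(); m=R.as_matrix(); print(s['position'],np.degrees(np.arctan2(m[1,1],m[0,1])),s['contact_force'],s['moment'],s['width'],s['gripper_force'],s['qpos'])
E
python3 st.py
```

```text
[0.49332327 0.33613032 0.23499425] -111.06456686893756 [-0.37229641  0.06814981 -0.18479378] [-0.01884491 -0.03752559 -0.01126872] 0.0296806301684228 0.0 [ 4.81665945e-01  3.16508241e-01  1.47903541e+00 -1.42225213e-04
  1.34643296e+00  2.42014002e+00]
```

>>> move_arm(steps=[0, 0, 0, 0, 0, 0.018, -0.3, 0, 0, 0, 0, 0, 0.033, -0.3, 0, 0, 0.022, 0, 0, 0.033, -0.3, 0, 0, 0.045, 0, 0, 0.033, -0.3, 0, 0, 0.068, 0, 0, 0.033, -0.3, 0, 0, 0.092, 0, 0, 0.033, -0.3, 0, 0, 0.115, 0, 0, 0.033, -0.3, 0, 0, 0.14, 0, 0, 0.033, -0.3, 0, 0, 0.163, 0, 0, 0.033, -0.3, 0, 0, 0.187, 0, 0, 0.033, -0.3])

```text
clock: 13.55
position: [0.4933, 0.3361, 0.2679]
ee_rot: [0.001, 0.919, 0.394, -0.0]
contact_force: [-0.4, -0.2, 0.4]
width: 0.0298
gripper_force: 0.0
```

>>> move_arm(steps=[0, 0, 0.023, 0, 0, 0, -0.3, 0, 0, 0.046, 0, 0, 0, -0.3, 0, 0, 0.07, 0, 0, 0, -0.3, 0, 0, 0.093, 0, 0, 0, -0.3, 0, 0, 0.116, 0, 0, 0, -0.3, 0, 0, 0.14, 0, 0, 0, -0.3, 0, 0, 0.163, 0, 0, 0, -0.3, 0, 0, 0.186, 0, 0, 0, -0.3, 0, 0, 0.21, 0, 0, 0, -0.3, 0, 0, 0.23, 0, 0, 0, -0.3])

```text
clock: 14.55
position: [0.4932, 0.3361, 0.2679]
ee_rot: [0.001, 0.429, 0.903, -0.0]
contact_force: [0.2, -0.7, -0.4]
width: 0.0297
gripper_force: 0.0
```

```bash
python3 st.py
```

```text
[0.49324768 0.33608993 0.26789508] 39.1596451691823 [ 0.15393492 -0.73320758 -0.35027774] [ 0.02376532 -0.00501234 -0.00064926] 0.029734973776295394 0.0 [ 0.48321077  0.29886429  1.42326434 -0.00280908  1.41847787 -0.19982851]
```

>>> move_arm(steps=[0, 0, 0.023, 0, 0, 0, -0.3, 0, 0, 0.046, 0, 0, 0, -0.3, 0, 0, 0.07, 0, 0, 0, -0.3, 0, 0, 0.093, 0, 0, 0, -0.3, 0, 0, 0.116, 0, 0, 0, -0.3, 0, 0, 0.14, 0, 0, 0, -0.3, 0, 0, 0.163, 0, 0, 0, -0.3, 0, 0, 0.168, 0, 0, 0, -0.3, 0, 0, 0.168, 0, 0, 0, -0.3, 0, 0, 0.168, 0, 0, 0, -0.3])

```text
clock: 15.55
position: [0.4932, 0.3363, 0.2677]
ee_rot: [0.001, -0.08, 0.997, -0.0]
contact_force: [0.0, 0.4, 0.1]
width: 0.0301
gripper_force: 0.0
```

```bash
python3 - <<'E'
from h import *
exec(open('st.py').read())
B=grab('side','s5.png')
c=W(-22,38,227);p=proj(B,c)[0]
def crop(i,p,w,h,k):
    M=np.array([[k,0,-k*(p[0]-w)],[0,k,-k*(p[1]-h)]]); return cv2.warpAffine(i,M,(int(2*w*k),int(2*h*k)),flags=cv2.INTER_CUBIC)
cv2.imwrite('pics/c5.png',crop(B['pixels'],p,25,25,12))
for t in range(0,180,20):
    r=np.radians(t); print(t,[((proj(B,W(-22+k*32*np.sin(r),38+k*32*np.cos(r),227))[0]-p+25)*12).round().tolist() for k in(1,-1)])
E
```

```text
[0.49316121 0.33631941 0.26769016] 99.22273532016803 [0.03400458 0.40695743 0.13090048] [ 0.02983766 -0.02219686 -0.017835  ] 0.03005776660792038 0.0 [ 4.82562597e-01  2.98399788e-01  1.42444195e+00 -9.81824150e-04
  1.41674865e+00 -1.24905147e+00]
0 [[192.0, 330.0], [406.0, 271.0]]
20 [[186.0, 306.0], [413.0, 294.0]]
40 [[194.0, 281.0], [407.0, 319.0]]
60 [[215.0, 259.0], [387.0, 341.0]]
80 [[245.0, 243.0], [356.0, 359.0]]
100 [[282.0, 233.0], [318.0, 370.0]]
120 [[321.0, 231.0], [278.0, 372.0]]
140 [[357.0, 237.0], [241.0, 365.0]]
160 [[387.0, 251.0], [211.0, 351.0]]
```

View pics/c5.png

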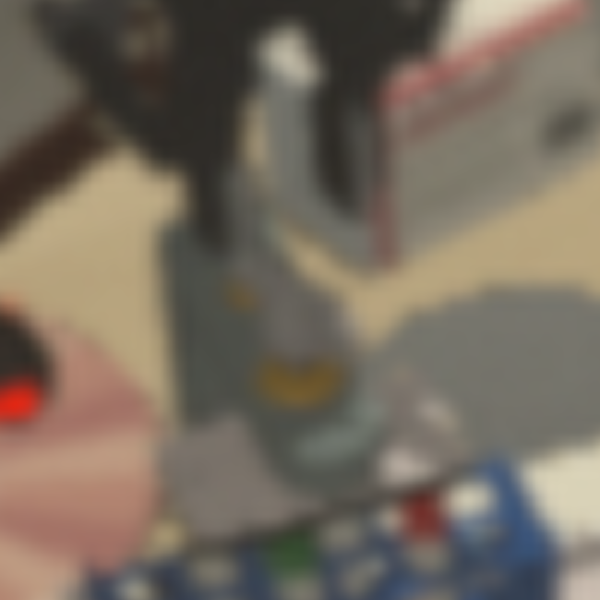

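The wing runs from (260,240) to (345,345), i.e. t≈75–80° mod 180, as expected, and the fingers straddle it. I'll descend and start stroke 2.

>>> move_arm(steps=[0, 0, 0, 0, 0, -0.015, -0.3, 0, 0, 0, 0, 0, -0.028, -0.3, 0, 0, 0, 0, 0, -0.034, -0.44, 0, 0, -0.023, 0, 0, -0.034, -0.44, 0, 0, -0.046, 0, 0, -0.034, -0.44, 0, 0, -0.07, 0, 0, -0.034, -0.44, 0, 0, -0.093, 0, 0, -0.034, -0.44, 0, 0, -0.116, 0, 0, -0.034, -0.44, 0, 0, -0.14, 0, 0, -0.035, -0.44, 0, 0, -0.163, 0, 0, -0.035, -0.44])

```text
clock: 16.6
position: [0.4931, 0.3369, 0.2322]
ee_rot: [0.001, 0.421, 0.907, 0.0]
contact_force: [0.6, 2.2, -0.8]
width: 0.0238
gripper_force: 1.0
```

>>> move_arm(steps=[0, 0, -0.023, 0, 0, 0, -0.44, 0, 0, -0.046, 0, 0, 0, -0.44, 0, 0, -0.07, 0, 0, 0, -0.44, 0, 0, -0.093, 0, 0, -0.001, -0.44, 0, 0, -0.116, 0, 0, -0.001, -0.44, 0, 0, -0.14, 0, 0, -0.001, -0.44, 0, 0, -0.163, 0, 0, -0.001, -0.44, 0, 0, -0.186, 0, 0, -0.002, -0.44, 0, 0, -0.21, 0, 0, -0.002, -0.44, 0, 0, -0.23, 0, 0, -0.002, -0.44])

```text
clock: 17.6
position: [0.4939, 0.337, 0.2303]
ee_rot: [0.0, 0.916, 0.402, 0.0]
contact_force: [2.1, -0.2, 0.3]
width: 0.0239
gripper_force: 0.8
```

```bash
python3 st.py
```

```text
[0.49389355 0.33702751 0.23034354] -42.56283802329865 [ 2.14018736 -0.24863236  0.33969801] [ 0.1704308  -0.24645953  0.03104069] 0.023869022028338325 0.8198671992795425 [ 4.82924242e-01  3.20134191e-01  1.48534242e+00 -7.82825209e-04
  1.33541650e+00  1.22596801e+00]
```

>>> move_arm(steps=[0, 0, -0.023, 0, 0, 0, -0.44, 0, 0, -0.046, 0, 0, 0, -0.44, 0, 0, -0.07, 0, 0, 0, -0.44, 0, 0, -0.093, 0, 0, -0.001, -0.44, 0, 0, -0.116, 0, 0, -0.001, -0.44, 0, 0, -0.14, 0, 0, -0.001, -0.44, 0, 0, -0.163, 0, 0, -0.001, -0.44, 0, 0, -0.186, 0, 0, -0.001, -0.44, 0, 0, -0.2, 0, 0, -0.001, -0.44, 0, 0, -0.2, 0, 0, -0.001, -0.44])

```text
clock: 18.6
position: [0.4931, 0.3364, 0.2291]
ee_rot: [0.0, 0.978, -0.21, -0.001]
contact_force: [-0.3, 0.3, -0.4]
width: 0.0239
gripper_force: 0.1
```

```bash
python3 st.py
```

```text
[0.49314113 0.33643038 0.2290599 ] -114.23556296962923 [-0.32772013  0.30788648 -0.35170713] [-0.00650154 -0.07226334  0.02051558] 0.023897902814622136 0.131388483569026 [4.81710223e-01 3.20409910e-01 1.48817651e+00 8.16568676e-04
 1.33433118e+00 2.47530550e+00]
```

>>> move_arm(steps=[0, 0, 0.01, 0, 0, 0, -0.35, 0, 0, 0.015, 0, 0, 0.015, -0.3, 0, 0, 0.02, 0, 0, 0.03, -0.3, 0, 0, 0.04, 0, 0, 0.033, -0.3, 0, 0, 0.063, 0, 0, 0.033, -0.3, 0, 0, 0.086, 0, 0, 0.033, -0.3, 0, 0, 0.11, 0, 0, 0.033, -0.3, 0, 0, 0.133, 0, 0, 0.033, -0.3, 0, 0, 0.156, 0, 0, 0.033, -0.3, 0, 0, 0.18, 0, 0, 0.033, -0.3])

```text
clock: 19.6
position: [0.4928, 0.3366, 0.2622]
ee_rot: [0.0, 0.937, 0.35, -0.001]
contact_force: [-0.1, -0.6, -0.4]
width: 0.0299
gripper_force: 0.0
```

>>> move_arm(steps=[0, 0, 0.023, 0, 0, 0, -0.3, 0, 0, 0.046, 0, 0, 0, -0.3, 0, 0, 0.07, 0, 0, 0, -0.3, 0, 0, 0.093, 0, 0, 0, -0.3, 0, 0, 0.116, 0, 0, 0, -0.3, 0, 0, 0.14, 0, 0, 0, -0.3, 0, 0, 0.163, 0, 0, 0, -0.3, 0, 0, 0.186, 0, 0, 0, -0.3, 0, 0, 0.21, 0, 0, 0, -0.3, 0, 0, 0.23, 0, 0, 0, -0.3])

```text
clock: 20.6
position: [0.4928, 0.3366, 0.2622]
ee_rot: [0.001, 0.471, 0.882, -0.0]
contact_force: [-0.8, -0.5, 0.5]
width: 0.0298
gripper_force: 0.0
```

```bash
python3 st.py
```

```text
[0.49279537 0.33661386 0.26219563] 33.76140854278109 [-0.75803433 -0.50731628  0.45107604] [-0.03181572  0.03703539 -0.00450582] 0.02982152310652158 0.0 [ 0.48356831  0.3019442   1.43279392 -0.00146623  1.4070169  -0.10544047]
```

>>> move_arm(steps=[0, 0, 0.023, 0, 0, 0, -0.3, 0, 0, 0.046, 0, 0, 0, -0.3, 0, 0, 0.07, 0, 0, 0, -0.3, 0, 0, 0.093, 0, 0, 0, -0.3, 0, 0, 0.116, 0, 0, 0, -0.3, 0, 0, 0.14, 0, 0, 0, -0.3, 0, 0, 0.163, 0, 0, 0, -0.3, 0, 0, 0.186, 0, 0, 0, -0.3, 0, 0, 0.186, 0, 0, -0.01, -0.3, 0, 0, 0.186, 0, 0, -0.02, -0.3])

```text
clock: 21.6
position: [0.4928, 0.3366, 0.2416]
ee_rot: [0.001, -0.089, 0.996, 0.0]
contact_force: [-0.6, -0.7, 0.8]
width: 0.0298
gripper_force: 0.0
```

>>> move_arm(steps=[0, 0, 0, 0, 0, -0.008, -0.3, 0, 0, 0, 0, 0, -0.013, -0.44, 0, 0, -0.01, 0, 0, -0.013, -0.44, 0, 0, -0.03, 0, 0, -0.013, -0.44, 0, 0, -0.053, 0, 0, -0.013, -0.44, 0, 0, -0.076, 0, 0, -0.013, -0.44, 0, 0, -0.1, 0, 0, -0.013, -0.44, 0, 0, -0.123, 0, 0, -0.014, -0.44, 0, 0, -0.146, 0, 0, -0.014, -0.44, 0, 0, -0.17, 0, 0, -0.014, -0.44])

```text
clock: 22.6
position: [0.4931, 0.337, 0.2279]
ee_rot: [0.001, 0.433, 0.902, 0.0]
contact_force: [1.4, 1.9, -0.8]
width: 0.0242
gripper_force: 1.0
```

>>> move_arm(steps=[0, 0, -0.023, 0, 0, 0, -0.44, 0, 0, -0.046, 0, 0, 0, -0.44, 0, 0, -0.07, 0, 0, 0, -0.44, 0, 0, -0.093, 0, 0, -0.001, -0.44, 0, 0, -0.116, 0, 0, -0.001, -0.44, 0, 0, -0.14, 0, 0, -0.001, -0.44, 0, 0, -0.163, 0, 0, -0.001, -0.44, 0, 0, -0.186, 0, 0, -0.002, -0.44, 0, 0, -0.21, 0, 0, -0.002, -0.44, 0, 0, -0.23, 0, 0, -0.002, -0.44])

```text
clock: 23.6
position: [0.4939, 0.337, 0.2261]
ee_rot: [0.0, 0.921, 0.39, 0.0]
contact_force: [1.5, 1.5, -0.7]
width: 0.0239
gripper_force: 0.8
```

```bash
python3 st.py
```

```text
[0.49386832 0.33704549 0.22613707] -44.03958483835195 [ 1.53007913  1.51192725 -0.70887584] [ 0.19756977 -0.25724355  0.06971796] 0.023858614215975817 0.8244154429121409 [ 4.82908563e-01  3.22629269e-01  1.49224558e+00 -6.75003934e-04
  1.32606423e+00  1.25170749e+00]
```

>>> move_arm(steps=[0, 0, -0.023, 0, 0, 0, -0.44, 0, 0, -0.046, 0, 0, 0, -0.44, 0, 0, -0.07, 0, 0, 0, -0.44, 0, 0, -0.093, 0, 0, -0.001, -0.44, 0, 0, -0.116, 0, 0, -0.001, -0.44, 0, 0, -0.14, 0, 0, -0.001, -0.44, 0, 0, -0.163, 0, 0, -0.001, -0.44, 0, 0, -0.186, 0, 0, -0.001, -0.44, 0, 0, -0.197, 0, 0, -0.001, -0.44, 0, 0, -0.197, 0, 0, -0.001, -0.44])

```text
clock: 24.6
position: [0.4932, 0.3364, 0.2249]
ee_rot: [0.0, 0.977, -0.213, -0.001]
contact_force: [0.5, -0.4, 0.2]
width: 0.0242
gripper_force: 0.2
```

>>> move_arm(steps=[0, 0, 0.01, 0, 0, 0, -0.35, 0, 0, 0.015, 0, 0, 0.015, -0.3, 0, 0, 0.02, 0, 0, 0.03, -0.3, 0, 0, 0.04, 0, 0, 0.033, -0.3, 0, 0, 0.063, 0, 0, 0.033, -0.3, 0, 0, 0.086, 0, 0, 0.033, -0.3, 0, 0, 0.11, 0, 0, 0.033, -0.3, 0, 0, 0.133, 0, 0, 0.033, -0.3, 0, 0, 0.156, 0, 0, 0.033, -0.3, 0, 0, 0.18, 0, 0, 0.033, -0.3])

```text
clock: 25.6
position: [0.4927, 0.3366, 0.2581]
ee_rot: [0.0, 0.938, 0.347, -0.001]
contact_force: [0.5, -0.4, 0.8]
width: 0.03
gripper_force: 0.0
```

>>> move_arm(steps=[0, 0, 0.023, 0, 0, 0, -0.3, 0, 0, 0.046, 0, 0, 0, -0.3, 0, 0, 0.07, 0, 0, 0, -0.3, 0, 0, 0.093, 0, 0, 0, -0.3, 0, 0, 0.116, 0, 0, 0, -0.3, 0, 0, 0.14, 0, 0, 0, -0.3, 0, 0, 0.163, 0, 0, 0, -0.3, 0, 0, 0.186, 0, 0, 0, -0.3, 0, 0, 0.21, 0, 0, 0, -0.3, 0, 0, 0.23, 0, 0, 0, -0.3])

```text
clock: 26.6
position: [0.4927, 0.3366, 0.2581]
ee_rot: [0.0, 0.474, 0.88, -0.0]
contact_force: [-1.6, 0.5, 0.4]
width: 0.03
gripper_force: 0.0
```

```bash
python3 st.py
```

```text
[0.49272033 0.33664076 0.25807662] 33.35317650019489 [-1.61391874  0.52044877  0.38468738] [ 0.074129    0.03121343 -0.01502013] 0.029991053567907627 0.0 [ 4.83573571e-01  3.03901246e-01  1.44009948e+00 -1.30615533e-03
  1.39782298e+00 -9.83244452e-02]
```

>>> move_arm(steps=[0, 0, 0.023, 0, 0, 0, -0.3, 0, 0, 0.046, 0, 0, 0, -0.3, 0, 0, 0.07, 0, 0, 0, -0.3, 0, 0, 0.093, 0, 0, 0, -0.3, 0, 0, 0.116, 0, 0, 0, -0.3, 0, 0, 0.14, 0, 0, 0, -0.3, 0, 0, 0.163, 0, 0, 0, -0.3, 0, 0, 0.186, 0, 0, 0, -0.3, 0, 0, 0.186, 0, 0, -0.01, -0.3, 0, 0, 0.186, 0, 0, -0.02, -0.3])

```text
clock: 27.6
position: [0.4928, 0.3366, 0.2375]
ee_rot: [0.001, -0.085, 0.996, 0.0]
contact_force: [0.5, -0.2, 0.1]
width: 0.03
gripper_force: 0.0
```

>>> move_arm(steps=[0, 0, 0, 0, 0, -0.008, -0.3, 0, 0, 0, 0, 0, -0.013, -0.44, 0, 0, -0.01, 0, 0, -0.013, -0.44, 0, 0, -0.03, 0, 0, -0.013, -0.44, 0, 0, -0.053, 0, 0, -0.013, -0.44, 0, 0, -0.076, 0, 0, -0.013, -0.44, 0, 0, -0.1, 0, 0, -0.013, -0.44, 0, 0, -0.123, 0, 0, -0.014, -0.44, 0, 0, -0.146, 0, 0, -0.014, -0.44, 0, 0, -0.17, 0, 0, -0.014, -0.44])

```text
clock: 28.6
position: [0.4931, 0.337, 0.2239]
ee_rot: [0.001, 0.436, 0.9, 0.0]
contact_force: [1.0, 1.2, -1.1]
width: 0.0239
gripper_force: 1.2
```

>>> move_arm(steps=[0, 0, -0.02, 0, 0, 0, -0.44, 0, 0, -0.04, 0, 0, 0, -0.44, 0, 0, -0.06, 0, 0, 0, -0.44, 0, 0, -0.08, 0, 0, 0, -0.44, 0, 0, -0.1, 0, 0, -0.001, -0.44, 0, 0, -0.115, 0, 0, -0.001, -0.44, 0, 0, -0.13, 0, 0, -0.001, -0.44, 0, 0, -0.145, 0, 0, -0.001, -0.44, 0, 0, -0.16, 0, 0, -0.001, -0.44, 0, 0, -0.17, 0, 0, -0.001, -0.44])

```text
clock: 29.6
position: [0.494, 0.3375, 0.223]
ee_rot: [0.0, 0.832, 0.554, 0.001]
contact_force: [1.8, 2.0, 0.2]
width: 0.0241
gripper_force: 1.2
```

```bash
python3 st.py
```

```text
[0.49396369 0.33745735 0.22304073] -22.66247003871823 [1.84616838 1.95213233 0.20876823] [ 0.21978482 -0.31800314  0.02892924] 0.024093921390617168 1.1858877572257143 [ 4.83335193e-01  3.24511842e-01  1.49727520e+00 -4.77299490e-04
  1.31829072e+00  8.78988230e-01]
```

Getting close to the end. I'll go slower now, about 3.6° per row.

>>> move_arm(steps=[0, 0, -0.01, 0, 0, 0, -0.44, 0, 0, -0.02, 0, 0, 0, -0.44, 0, 0, -0.03, 0, 0, 0, -0.44, 0, 0, -0.04, 0, 0, 0, -0.44, 0, 0, -0.05, 0, 0, 0, -0.44, 0, 0, -0.055, 0, 0, 0, -0.44, 0, 0, -0.06, 0, 0, 0, -0.44, 0, 0, -0.065, 0, 0, 0, -0.44, 0, 0, -0.07, 0, 0, 0, -0.44, 0, 0, -0.075, 0, 0, 0, -0.44])

```text
clock: 30.6
position: [0.4947, 0.3373, 0.2231]
ee_rot: [0.001, 0.938, 0.348, 0.001]
contact_force: [3.1, 1.9, -2.2]
width: 0.0236
gripper_force: 46.9
```

```bash
python3 st.py
```

```text
[0.49472225 0.3372571  0.22307484] -49.31471118224512 [ 3.14524981  1.89855284 -2.17312887] [ 0.27251277 -0.53004617  1.5472126 ] 0.023602416830305152 46.86885098977655 [ 0.48307611  0.32485396  1.4966739  -0.00159426  1.31764557  1.34417555]
```

The moment jumped to 1.5 N m right at the predicted end angle, so the screw is tight. I'll back off, lift and withdraw.

>>> move_arm(steps=[0, 0, 0.02, 0, 0, 0, -0.44, 0, 0, 0.035, 0, 0, 0, -0.35, 0, 0, 0.04, 0, 0, 0, -0.3, 0, 0, 0.04, 0, 0, 0.02, -0.3, 0, 0, 0.04, 0, 0, 0.05, -0.3, 0, 0, 0.04, -0.02, 0, 0.09, -0.3, 0, 0, 0.04, -0.06, 0, 0.12, -0.3, 0, 0, 0.04, -0.1, 0, 0.13, -0.3, 0, 0, 0.04, -0.14, 0.03, 0.13, -0.3, 0, 0, 0.04, -0.17, 0.06, 0.13, -0.3])

```text
clock: 31.6
position: [0.321, 0.3966, 0.3544]
ee_rot: [-0.0, 0.888, 0.46, 0.0]
contact_force: [0.9, 0.7, 0.1]
width: 0.0298
gripper_force: 0.0
```

>>> move_arm(steps=[0, 0, 0, -0.02, 0.05, 0, -0.3, 0, 0, 0, -0.05, 0.1, 0, -0.3, 0, 0, 0, -0.06, 0.15, 0, -0.3, 0, 0, 0, -0.06, 0.18, 0, -0.3, 0, 0, 0, -0.06, 0.18, 0, -0.3, 0, 0, 0, -0.06, 0.18, 0, -0.3, 0, 0, 0, -0.06, 0.18, 0, -0.3, 0, 0, 0, -0.06, 0.18, 0, -0.3, 0, 0, 0, -0.06, 0.18, 0, -0.3, 0, 0, 0, -0.06, 0.18, 0, -0.3])

```text
clock: 32.6
position: [0.2633, 0.5758, 0.354]
ee_rot: [0.0, 0.887, 0.461, -0.0]
contact_force: [0.5, -0.0, -0.7]
width: 0.0299
gripper_force: 0.0
```

```bash
python3 - <<'E'
from h import *
A=grab('top','t6.png');B=grab('side','s6.png')
a=A['pixels'][145:220,135:255]; p=proj(B,W(-22,20,150))[0].astype(int); print(p)
b=B['pixels'][p[1]-30:p[1]+30,p[0]-50:p[0]+50]
cv2.imwrite('pics/c6.png',np.vstack([cv2.resize(x,(480,300),interpolation=cv2.INTER_CUBIC) for x in(a,b)]))
E
```

```text
[200 212]
```

View pics/c6.png

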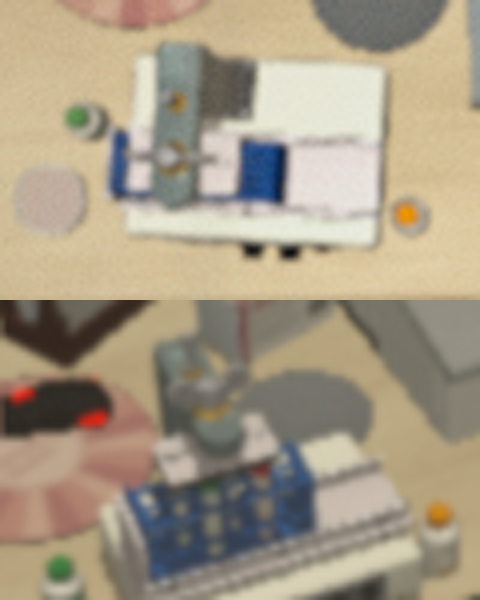

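The wings now lie along y (top view, about (145,157) to (200,160)), which matches 12.57 rad, the bottomed position. The plate is down on the caps, the rack is against the stop at (112,165), and the neighbouring items haven't moved.

```bash
python3 -c "
from h import *
print(manip.sign_off())"
```

```text
the job is handed in; nothing more can be done
None
```

I handed the job in at about 33 s: the rack is home against the end stop, the thumbscrew is tight at its stop, and the hold-down plate is down on the tube caps; I didn't check each cap separately.

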